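# Close the clock movement, then find the tin with the pendulum bob by its weight

### The arm

A 7-joint arm with a two-finger parallel gripper is mounted at the origin on the work surface. World frame = base frame: x ahead of the robot, y to its left, z up, the work surface at z = 0. Lengths are in m, angles in rad, forces in N, time in s.
With the tool pointing down it reaches from about 0.425 to 0.875 m from the base axis. Payload 9.9 kg.
Tool frame: the origin (TCP) lies midway between the tips of the shut fingers; the grasp point (between the pads) lies 19 mm behind it; z points along the fingers, y is the direction in which the jaws open and shut (so a half turn about z gives the same grasp; the last joint's range is limited). The gripper opens to 85 mm and grips with 20 to 120 N. Pads are 22 mm wide; open, the fingers measure 114 mm over their backs; the gripper's body (76 mm by 85 mm) begins 54 mm behind the grasp point. The pads swing forward as they close: fully open they stand 13 mm farther back than shut.
Start: joints at [-1.25, 0.576, 0.025, 1.437, -0.015, 1.129, -0.057], TCP at [0.266, 0.62, 0.231] pointing down, gripper open.
Joint ranges: [-2.76, 2.76], [-0.34, 2.15], [-1.52, 1.57], [0.19, 2.46], [-1.09, 4.23], [0.17, 1.99], [-2.82, 2.82]. Speed limits (rad/s): [2.22, 2.22, 3.01, 3.01, 3.14, 3.14, 3.14].

### API

Orientations are given as a unit quaternion [x, y, z, w].
In Python, from plant import ctrl, viewer gives the robot as it stands.
- The arm moves only by the tool jog_arm, never from a script. Its argument "plan" is a list that holds one entry, the list of rows, each a list of 4 numbers: the shift along the world's x, y, z in m, then the turn about the world's z in rad. In form: [[[x, y, z, twist], ...]]. A call has 1 to 10 rows; each row shifts and turns the pose as measured when the row begins; what a row does not reach is not made up. A row lasts 1/10 s, in which the tool goes at most 50 mm and 8.59 degrees, less where a joint would pass 70% of its speed; a pose out of reach is approached as far as the arm can. A call is refused whole if a number of a shift passes 0.05 or a number of a turn 0.15, either way. A call with a gripper value outside its range is refused whole. "claw" is the opening, from 0 (shut) to 1 (fully open), set as the call begins (left out, the last holds). The fingers move at their own pace and stop on an object; "force" is the grip in N (left out, the last holds). Time passes only in rows, so rows that do not move let the fingers close. It gives the time, the measured TCP pose, the force and the opening at its end, in the units of the state.
- ctrl.observe(): the state, without advancing time (a new reading comes with each control period).
- viewer.camera(name): name is "side" or "top"; returns a dict with "pixels" (420x560x3 uint8, red, green, blue), "depth" (420x560 float32, m along the optical axis (not along the pixel's ray), 0 where there is no reading), "fx", "fy", "cx", "cy" (pixels), "R" (3x3) and "t" (3): a world point X has camera coordinates R X + t. Camera axes: x right, y down, z forward; pixel columns grow to the right and rows downward; lengths in m; the calibration is good to about 2 mm. A picture is of the moment at which its call begins.
- ctrl.hand_in(): hands the job in, once; it reports no verdict.
The state is a dict: "time": time; "joint_positions": joint angles; "dq": joint speeds; "joint_torque": joint torques, N m; "tcp_pos": TCP position; "orientation": TCP orientation; "contact_force": force on the tool from outside, world axes, zero at the start; "moment": the same for the moment, N m; "gripper_width": finger opening in m.
Only numpy, scipy, OpenCV 4.12 (cv2) and the standard library are available. Lean on these libraries where they do the work, as an engineer would, in place of code of your own. Each camera call takes 0.05 s, during which the arm holds its last target.

### The job

Close up the clock movement: lower the loose brass backplate over the three pillars, without letting it drop, until it rests flush on their shoulders, and let go of it. The pendulum bob goes on next; it is packed in one of the three identical closed tins on the green mat and makes that tin clearly the heaviest, so heft the tins to find it, leave the other two standing on the mat, and finish with the robot still holding the heaviest one upright, at least 15 cm above the bench. Leave the other things lying about the bench as they are.

Things in the scene. Friction and masses are not known exactly. Their poses are not given: they have to be found in the camera images.
- movement: Half-built clock movement, fixed: wooden block 140 x 90 mm (x, y), 22 mm high, brass front plate (100 x 64 mm) clamped on it, clamps at the short ends up to 39 mm, wheels, three upright brass pillars 10 mm thick at x, y = (38, 0), (-36, 20), (-36, -20) mm. Origin: centre of the block's underside on the bench; x along the long side, within 0.5 rad of straight away from the robot; z up.
- seat (a point): Where the centre of the backplate's underside belongs: above the movement's origin, level with the pillars' flat shoulders, 62 mm above the bench. Axes as the movement; the backplate's x must point along this x. From each shoulder a steel spigot 6 mm thick goes on up 13.5 mm, its top 3.5 mm tapering to 2 mm. The wheels end below the shoulders.
- lone_pillar (a point): Centre of the shoulder of the lone pillar, at x = 38 mm, y = 0 of the movement.
- backplate: Loose brass plate 100 x 64 x 5 mm (x, y, z), 0.25 kg, with three 9 mm through holes at the pillars' places, x, y = (38, 0), (-36, 20), (-36, -20) mm: it fits one way only. Starts level, right face up, on the riser, underside 39 mm above the bench. Origin: centre of its underside; x along the long side to the lone hole, within 0.5 rad of straight away from the robot. Long edges free to grip.
- lone_hole (a point): Centre of the lone hole at the backplate's underside, at x = 38 mm, y = 0 of the backplate.
- riser: Fixed wooden riser with red felt top on which the backplate starts: 90 x 34 mm (x, y), 39 mm high, with a foot 110 x 50 mm, 8 mm high; the plate overhangs it by 10 to 20 mm at each long edge. Origin: centre of its underside, on the bench.
- mat: Thin green bench mat, 170 x 370 x 3 mm (x, y, z), fixed flat on the bench; the three tins stand on it in a row along its y axis, about 115 mm apart. Origin: centre of its underside; its top is 3 mm above the bench.
- tin_1: One of three identical round closed aluminium tins, 56 mm in diameter and 64 mm high, upright on the mat; the lid does not come off. One thing is packed in each: the whole tin weighs 0.48 to 0.52 kg if it is the bob (any of the three tins may have it), 0.14 to 0.28 kg if not. Origin: centre of its underside; z up.
- tin_2: One of three identical round closed aluminium tins, 56 mm in diameter and 64 mm high, upright on the mat; the lid does not come off. One thing is packed in each: the whole tin weighs 0.48 to 0.52 kg if it is the bob (any of the three tins may have it), 0.14 to 0.28 kg if not. Origin: centre of its underside; z up.
- tin_3: One of three identical round closed aluminium tins, 56 mm in diameter and 64 mm high, upright on the mat; the lid does not come off. One thing is packed in each: the whole tin weighs 0.48 to 0.52 kg if it is the bob (any of the three tins may have it), 0.14 to 0.28 kg if not. Origin: centre of its underside; z up.
- pusher: Bystander: rosewood hand pusher, 98 mm long, 19 mm thick, lying along its x axis. Origin on the bench beneath it, about its middle. Must not be disturbed.
- dish: Bystander: round chipped white porcelain dish with bushings, 72 mm wide, 20 mm high. Origin: centre of its underside. Must not be disturbed.
- gauge_block: Bystander: silver-grey aluminium gauge block, 60 x 30 x 20 mm. Origin: centre of its underside. Must not be disturbed.
- loupe: Bystander: black eyeglass loupe, 33 mm wide, 26 mm high. Origin: centre of its underside. Must not be disturbed.
- screwdriver: Bystander: screwdriver, 150 mm long, lying along its x axis. Must not be disturbed.
Mind the look-alikes: they are no part of the job. Leave any brown look-alike of the tin_1 alone.

How it is judged:
On the way:
1. the backplate rests flush on the shoulders of all three pillars, the lone hole over the lone pillar, and is let go (z of backplate in the frame of seat between -0.002 and 0.002 m and angle between backplate's own z axis and vertical below 0.03 rad and horizontal distance between backplate and seat below 0.004 m and horizontal distance between lone_hole and lone_pillar below 0.004 m and contact force between backplate and the fingers below 0.05 N and linear speed of backplate below 0.01 m/s), for 0.3 s.
At the end, for the whole second after the job is handed in: The backplate is flush and free on all three shoulders (within 2 mm, level to 0.03 rad, centred to 4 mm); the heaviest tin is held still and upright (0.25 rad) by the fingers alone, over 115 mm above the bench; the others stand untouched on the mat (each pressing under 3.9 N) (all of step 1 and (((height (world z) of tin_1 above 0.115 m and contact force between tin_1 and the fingers above 1 N and angle between tin_1's own z axis and vertical below 0.25 rad and linear speed of tin_1 below 0.03 m/s and contact force between tin_1 and mat below 0.05 N and contact force between tin_1 and movement below 0.05 N and contact force between tin_1 and backplate below 0.05 N and contact force between tin_1 and riser below 0.05 N and contact force between tin_1 and tin_2 below 0.05 N and contact force between tin_1 and tin_3 below 0.05 N) and (contact force between tin_2 and mat between 0.8 and 3.9 N and angle between tin_2's own z axis and vertical below 0.08 rad and contact force between tin_2 and the fingers below 0.05 N and linear speed of tin_2 below 0.01 m/s) and (contact force between tin_3 and mat between 0.8 and 3.9 N and angle between tin_3's own z axis and vertical below 0.08 rad and contact force between tin_3 and the fingers below 0.05 N and linear speed of tin_3 below 0.01 m/s)) or ((height (world z) of tin_2 above 0.115 m and contact force between tin_2 and the fingers above 1 N and angle between tin_2's own z axis and vertical below 0.25 rad and linear speed of tin_2 below 0.03 m/s and contact force between tin_2 and mat below 0.05 N and contact force between tin_2 and movement below 0.05 N and contact force between tin_2 and backplate below 0.05 N and contact force between tin_2 and riser below 0.05 N and contact force between tin_2 and tin_1 below 0.05 N and contact force between tin_2 and tin_3 below 0.05 N) and (contact force between tin_1 and mat between 0.8 and 3.9 N and angle between tin_1's own z axis and vertical below 0.08 rad and contact force between tin_1 and the fingers below 0.05 N and linear speed of tin_1 below 0.01 m/s) and (contact force between tin_3 and mat between 0.8 and 3.9 N and angle between tin_3's own z axis and vertical below 0.08 rad and contact force between tin_3 and the fingers below 0.05 N and linear speed of tin_3 below 0.01 m/s)) or ((height (world z) of tin_3 above 0.115 m and contact force between tin_3 and the fingers above 1 N and angle between tin_3's own z axis and vertical below 0.25 rad and linear speed of tin_3 below 0.03 m/s and contact force between tin_3 and mat below 0.05 N and contact force between tin_3 and movement below 0.05 N and contact force between tin_3 and backplate below 0.05 N and contact force between tin_3 and riser below 0.05 N and contact force between tin_3 and tin_1 below 0.05 N and contact force between tin_3 and tin_2 below 0.05 N) and (contact force between tin_1 and mat between 0.8 and 3.9 N and angle between tin_1's own z axis and vertical below 0.08 rad and contact force between tin_1 and the fingers below 0.05 N and linear speed of tin_1 below 0.01 m/s) and (contact force between tin_2 and mat between 0.8 and 3.9 N and angle between tin_2's own z axis and vertical below 0.08 rad and contact force between tin_2 and the fingers below 0.05 N and linear speed of tin_2 below 0.01 m/s)))); the arm keeps its last pose, push and grip.
It fails at once if the backplate is dropped: it falls free of the fingers, or goes down over the pillars, faster than a gentle lowering ((linear speed of backplate above 0.32 m/s and contact force between backplate and the fingers below 0.1 N) or (linear speed of backplate above 0.28 m/s and z of backplate in the frame of seat below 0.012 m and horizontal distance between backplate and seat below 0.02 m)).
It fails at once if a bystander is moved by more than 20 mm (distance of any of pusher, dish, gauge_block, loupe, screwdriver from where it was at the start of the episode above 0.02 m).
It also fails if it takes over 72 s, if anything falls off the work surface, if the arm or the gripper's body presses on something with over 40 N, if the wrist force passes 120 N, or if a joint passes its speed limit or range.

## Working session

There is one attempt and no reset: what is moved stays moved. The work goes in short steps, Python scripts to look and compute and a tool call to move; the robot and the scene stay as the last step left them, time stands still between calls to the robot, and variables do not carry over. Pictures are saved under pics/ and viewed, and the job is handed in when it is done.

Besides the shell and the picture viewer there is one more tool, called after "Call:" in YAML: its name, and indented under it one key for each argument. jog_arm: Moves the arm, as the interface text tells. Its arguments: {"type":"object","properties":{"plan":{"type":"array","items":{"type":"array","items":{"type":"array","items":{"type":"number"}}}},"claw":{"type":"number"},"force":{"type":"number"}},"required":["plan"]}

```bash
ls; mkdir -p pics; python3 - <<'E'
from plant import ctrl, viewer
import cv2, numpy as np, pickle
print(ctrl.observe())
d={}
for n in ("top","side"):
    c=viewer.camera(n); d[n]=c
    cv2.imwrite(f"pics/{n}0.png",c["pixels"][:,:,::-1])
    print(n,c["fx"],c["cx"],c["cy"],c["R"],c["t"], -np.array(c["R"]).T@np.array(c["t"]))
pickle.dump(d,open("c0.pkl","wb"))
E
```

```text
pics
{'time': 0.0, 'joint_positions': array([-1.24978208,  0.57649789,  0.02483452,  1.43792337, -0.01497116,
        1.12900679, -0.05652871]), 'dq': array([-0.00049064, -0.00087824,  0.0004668 ,  0.00163859,  0.00116268,
       -0.00069868,  0.00031917]), 'joint_torque': array([-1.00024012e-03, -7.65751719e+01,  2.25003116e+00, -2.85952467e+01,
        1.52573740e-02,  1.31023474e-02,  1.54784243e-05]), 'tcp_pos': array([0.26566413, 0.62001876, 0.23046004]), 'orientation': array([ 2.01015309e-01,  9.79587752e-01, -8.17654701e-04, -1.13535691e-04]), 'contact_force': array([-0.03641085, -0.24426423, -0.25496844]), 'moment': array([ 0.0266461 ,  0.00024209, -0.03253026]), 'gripper_width': 0.08528699187685397}
top 518.690276969039 283.2418831243175 204.62813768097257 [[ 0.02783775 -0.99959321 -0.00620345]
 [-0.98380255 -0.02629757 -0.17731605]
 [ 0.17708078  0.01103905 -0.98413441]] [-0.02450131  0.56205332  1.40176184] [ 0.30540647 -0.02518482  1.47903114]
side 441.989234994264 273.57678607003015 207.16174975944622 [[-9.77833320e-01 -2.09383775e-01  6.58837939e-04]
 [-1.59088555e-01  7.40898842e-01 -6.52502672e-01]
 [ 1.36135340e-01 -6.38143668e-01 -7.57786137e-01]] [0.53566025 0.14085885 0.98272585] [0.41241175 0.63491668 0.83625389]
```

View pics/top0.png

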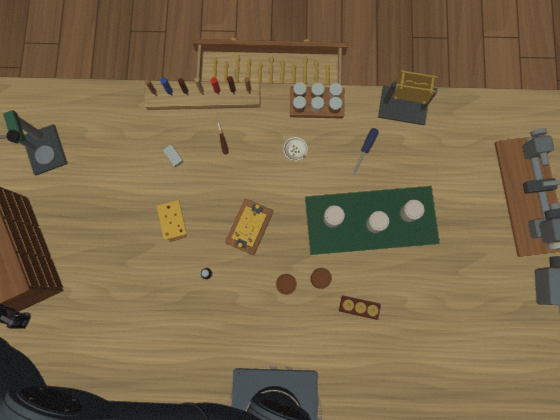

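View pics/side0.png

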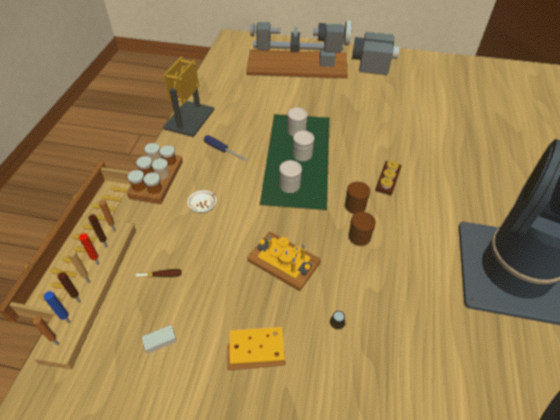

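The top view shows the backplate on its riser at (172,221), the movement at (249,226), and three pale tins on the green mat at (334,216), (378,222) and (413,211). The brown look-alikes at (286,284) and (321,278) stand off the mat. Next I enlarge crops.

```bash
python3 - <<'E'
import cv2, numpy as np, pickle
d=pickle.load(open("c0.pkl","rb"))
t=d["top"]["pixels"][:,:,::-1]; s=d["side"]["pixels"][:,:,::-1]
a=cv2.resize(t[190:265,150:280],None,fx=6,fy=6,interpolation=cv2.INTER_CUBIC)
cv2.imwrite("pics/ct.png",a)
b=cv2.resize(s[225:375,215:335],None,fx=4,fy=4,interpolation=cv2.INTER_CUBIC)
cv2.imwrite("pics/cs.png",b)
def pts(c):
    v,u=np.mgrid[0:420,0:560]; z=c["depth"]
    P=np.stack([(u-c["cx"])/c["fx"]*z,(v-c["cy"])/c["fy"]*z,z],-1)
    return (P-np.array(c["t"]))@np.array(c["R"])
P=pts(d["top"])
for n,(u,v) in dict(plate=(172,221),mov=(249,226),t1=(334,216),t2=(378,222),t3=(413,211),b1=(286,284),bench=(250,320),mat=(350,240)).items(): print(n,P[v,u].round(4))
P=pts(d["side"])
for n,(u,v) in dict(plate=(257,347),t1=(290,170),t2=(303,140),t3=(297,117),bench=(200,300)).items(): print(n,P[v,u].round(4))
E
```

```text
plate [0.5091 0.3014 0.0418]
mov [0.4999 0.0845 0.0479]
t1 [ 0.5324 -0.1505  0.0607]
t2 [ 0.5185 -0.2715  0.0632]
t3 [ 0.5513 -0.3674  0.0667]
b1 [ 0.3428 -0.0228  0.0618]
bench [ 0.2424  0.075  -0.0012]
mat [ 0.4739 -0.2023  0.    ]
plate [0.5134 0.3085 0.0413]
t1 [ 0.5367 -0.1425  0.0646]
t2 [ 0.524  -0.2612  0.0644]
t3 [ 0.557  -0.3563  0.0626]
bench [ 0.6611  0.2155 -0.0021]
```

View pics/ct.png

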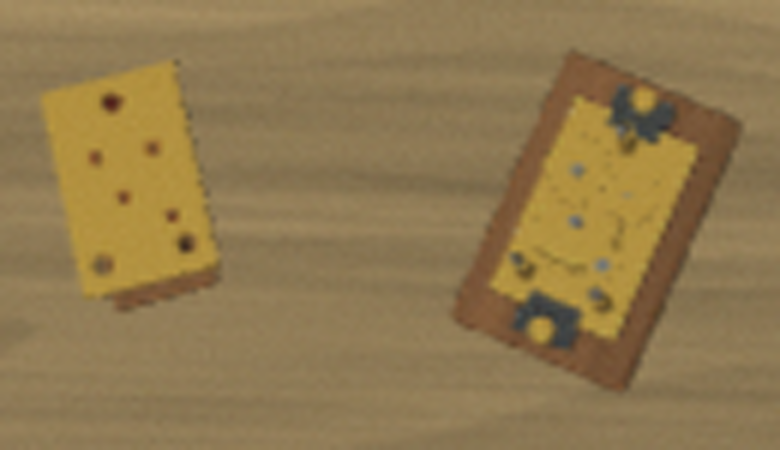

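View pics/cs.png

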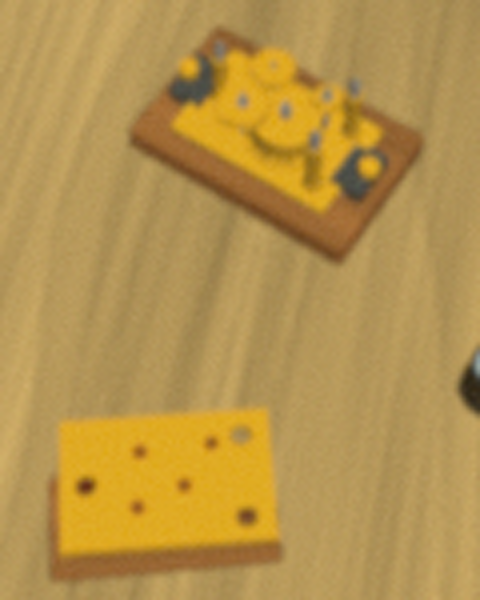

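The plate's large holes in the top crop sit at (110,102) for the lone one, away from the robot, and (103,265), (185,243) for the pair. The smaller holes are decoration. Next I fit poses to silhouettes in both cameras.

```bash
cat > h.py <<'E'
import cv2, numpy as np
from scipy.optimize import minimize
def proj(c,X):
    q=np.atleast_2d(X)@np.array(c["R"]).T+np.array(c["t"])
    return np.stack([q[:,0]/q[:,2]*c["fx"]+c["cx"],q[:,1]/q[:,2]*c["fy"]+c["cy"]],1)
def ray(c,uv,z):
    R=np.array(c["R"]);o=-R.T@np.array(c["t"])
    uv=np.atleast_2d(uv); d=np.stack([(uv[:,0]-c["cx"])/c["fx"],(uv[:,1]-c["cy"])/c["fy"],np.ones(len(uv))],1)@R
    return o+d*((z-o[2])/d[:,2])[:,None]
def box(lx,ly,z0,z1,p):
    x,y,a=p; P=[]
    for sx in(-1,1):
        for sy in(-1,1):
            for z in(z0,z1):
                X,Y=sx*lx/2,sy*ly/2
                P.append([x+X*np.cos(a)-Y*np.sin(a),y+X*np.sin(a)+Y*np.cos(a),z])
    return np.array(P)
def cyl(r,z0,z1,p):
    th=np.linspace(0,2*np.pi,48,endpoint=False)
    return np.array([[p[0]+r*np.cos(t),p[1]+r*np.sin(t),z] for t in th for z in(z0,z1)])
def fill(c,X,S=8):
    hull=cv2.convexHull(proj(c,X).astype(np.float32)).reshape(-1,2)
    lo=np.floor(hull.min(0)-1).astype(int); 
    m=np.zeros((420,560),np.float32)
    sh=np.ceil(hull.max(0)+2).astype(int)-lo
    b=np.zeros((sh[1]*S,sh[0]*S),np.uint8)
    cv2.fillPoly(b,[np.round(((hull-lo)+0.5)*S*16-8).astype(np.int32)],255,shift=4)
    b=cv2.resize(b,(int(sh[0]),int(sh[1])),interpolation=cv2.INTER_AREA)/255.
    m[lo[1]:lo[1]+sh[1],lo[0]:lo[0]+sh[0]]=b
    return m
def fit(c,mask,f,p0,step):
    def cost(p): return np.abs(fill(c,f(p))-mask).sum()
    p0=np.array(p0,float)
    for k in (1,.3):
        sim=np.vstack([p0]+[p0+np.eye(len(p0))[i]*step[i]*k for i in range(len(p0))])
        r=minimize(cost,p0,method="Nelder-Mead",options=dict(initial_simplex=sim,xatol=1e-5,fatol=.01)); p0=r.x
    return p0,r.fun,mask.sum()
E
python3 - <<'E'
import pickle; from h import *
d=pickle.load(open("c0.pkl","rb"))
out=[]
for n,r in (("top",(140,185,290,270)),("side",(215,225,335,375))):
    c=d[n]; im=c["pixels"].astype(float); R,G,B=im[...,0],im[...,1],im[...,2]
    x0,y0,x1,y1=r
    h=cv2.cvtColor(c["pixels"],cv2.COLOR_RGB2HSV)
    o=np.hstack([cv2.resize(h[y0:y1,x0:x1,k],None,fx=3 if n=="top" else 2,fy=3 if n=="top" else 2,interpolation=0) for k in range(2)])
    cv2.imwrite(f"pics/hsv_{n}.png",o)
    for (u,v) in ([(172,215),(170,250),(240,222),(262,215),(200,225)] if n=="top" else [(257,347),(257,362),(280,280),(310,275),(200,300)]): print(n,u,v,im[v,u],h[v,u])
E
```

```text
top 172 215 [178. 144.  63.] [ 21 165 178]
top 170 250 [144. 121.  85.] [ 18 104 144]
top 240 222 [181. 148.  68.] [ 21 159 181]
top 262 215 [178. 145.  62.] [ 21 166 178]
top 200 225 [143. 123.  84.] [ 20 105 143]
side 257 347 [224. 171.  27.] [ 22 224 224]
side 257 362 [162. 116.  37.] [ 19 197 162]
side 280 280 [151. 120.  65.] [ 19 145 151]
side 310 275 [130.  90.  49.] [ 15 159 130]
side 200 300 [191. 159.  96.] [ 20 127 191]
```

View pics/hsv_top.png

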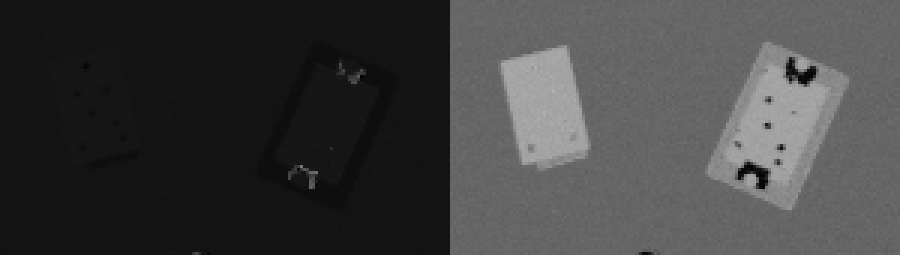

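View pics/hsv_side.png

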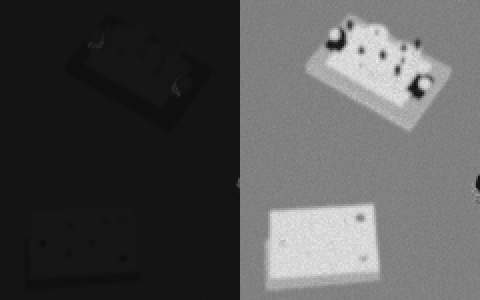

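```bash
cat > fit1.py <<'E'
import pickle,sys; from h import *
def comp(m,seed):
    k,l,s,_=cv2.connectedComponentsWithStats(m.astype(np.uint8),connectivity=4)
    return (l==l[seed[1],seed[0]])
def hullmask(m):
    cn,_=cv2.findContours(m.astype(np.uint8),0,1); cn=max(cn,key=cv2.contourArea)
    o=np.zeros(m.shape,np.uint8); cv2.drawContours(o,[cn],-1,1,-1); return o.astype(np.float32)
def main(f):
    d=pickle.load(open(f,"rb"))
    for n in("top","side"):
        c=d[n]; im=c["pixels"].astype(np.float32); im=cv2.GaussianBlur(im,(3,3),.5); R,G,B=im.transpose(2,0,1)
        S=1-B/np.maximum(R,1)
        sp=(172,215) if n=="top" else (257,340)
        sm=(257,215) if n=="top" else (290,250)
        if n=="top": mp=(R>160)&(S>.53)
        else: mp=(R>193)&(S>.68)
        mp=hullmask(comp(mp,sp))
        mb=(S>(.485 if n=="top" else .55))|(R<105)
        mb=hullmask(comp(cv2.morphologyEx(mb.astype(np.uint8),cv2.MORPH_CLOSE,np.ones((3,3))),sm))
        o=c["pixels"][:,:,::-1].copy(); o[...,0]=np.maximum(o[...,0],mp*160+mb*160)
        cv2.imwrite(f"pics/mask_{n}.png",cv2.resize(o[180:280,140:290] if n=="top" else o[225:375,215:335],None,fx=4,fy=4))
        print(n,"plate",fit(c,mp,lambda p:box(.1,.064,.039,.044,p),[.51,.30,.2],[.01,.01,.1]))
        print(n,"block",fit(c,mb,lambda p:box(.14,.09,0,.022,p),[.5,.085,-.45],[.01,.01,.1]))
if __name__=="__main__": main("c0.pkl")
E
python3 fit1.py
```

```text
top plate (array([0.51413955, 0.30530092, 0.28085408]), np.float64(48.83137512207031), np.float32(780.0))
top block (array([ 0.50362508,  0.08710243, -0.380351  ]), np.float64(68.61961364746094), np.float32(1543.0))
side plate (array([0.51578995, 0.30366516, 0.28023045]), np.float64(73.05098724365234), np.float32(1756.0))
side block (array([ 0.50610324,  0.08525928, -0.38219758]), np.float64(147.29412841796875), np.float32(2409.0))
```

```bash
python3 -c "
import cv2,numpy as np
a=cv2.imread('pics/mask_top.png');b=cv2.imread('pics/mask_side.png')
b=cv2.resize(b,(320,400));cv2.imwrite('pics/mm.png',cv2.resize(np.hstack([a,b]),(800,348)))"
```

```text
(no output)
```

View pics/mm.png

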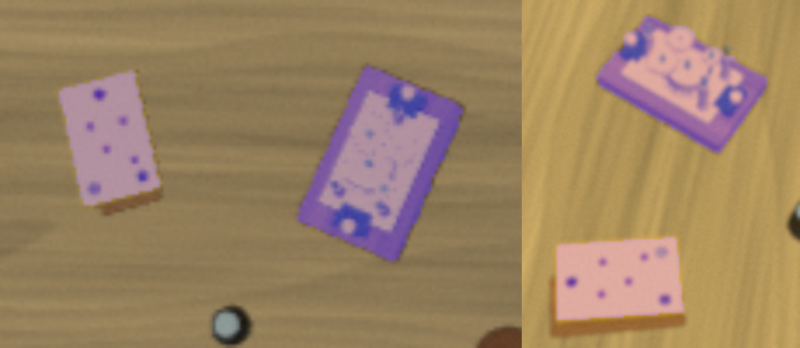

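Both cameras agree. The plate is at about (0.515, 0.3045), yaw 0.2805, and the seat at about (0.505, 0.086), yaw -0.381. The plate-to-seat shift agrees within 1 mm. I move above the plate now.

Call:
jog_arm:
  plan:
    - [[0.025,-0.0315,0,0.069],[0.025,-0.0315,0,0.069],[0.025,-0.0315,0,0.069],[0.025,-0.0315,0,0.069],[0.025,-0.0315,0,0.069],[0.025,-0.0315,0,0.069],[0.025,-0.0315,0,0.069],[0.025,-0.0315,0,0.069],[0.025,-0.0315,0,0.069],[0.025,-0.0315,0,0.069]]
  claw: 1

```text
time: 1.1
tcp_pos: [0.5146, 0.2966, 0.2256]
orientation: [-0.162, 0.987, -0.004, -0.003]
contact_force: [1.5, -0.1, -0.6]
gripper_width: 0.0857
```

```bash
cat >> h.py <<'E'
from scipy.spatial.transform import Rotation as Ro
def st(ctrl,goal=None):
    s=ctrl.observe(); R=Ro.from_quat(s["orientation"]).as_matrix(); y=R[:,1]; a=np.arctan2(y[1],y[0])%np.pi
    print("t",round(s["time"],2),"tcp",np.round(s["tcp_pos"],4),"jaw",round(a,4),"tilt",np.round(R[:2,2],4),"F",np.round(s["contact_force"],2),"w",round(s["gripper_width"],4),"q",np.round(s["joint_positions"],2))
    if goal is not None: print("to go",np.round(np.array(goal[:3])-s["tcp_pos"],4),round(goal[3]-a,4))
    return s
E
python3 - <<'E'
from h import *; from plant import ctrl,viewer
st(ctrl,[.515,.3045,.1,1.8513])
E
```

```text
t 1.1 tcp [0.5146 0.2966 0.2256] jaw 1.8967 tilt [-0.0052 -0.0083] F [ 1.49 -0.11 -0.6 ] w 0.0857 q [-0.52  0.46 -0.13  1.66  0.07  1.03  1.22]
to go [ 0.0004  0.0079 -0.1256] -0.0454
```

Call:
jog_arm:
  plan:
    - [[0,0.003,-0.035,-0.02],[0,0.003,-0.035,-0.02],[0,0.0015,-0.035,-0.005],[0,0,-0.02,0],[0,0,0,0],[0,0,0,0]]

```text
time: 1.7
tcp_pos: [0.5205, 0.2939, 0.0965]
orientation: [-0.133, 0.991, -0.006, -0.002]
contact_force: [-0.4, 0.4, -0.3]
gripper_width: 0.0854
```

```bash
python3 - <<'E'
from h import *; from plant import ctrl,viewer
st(ctrl,[.515,.3045,.018,1.8513])
c=viewer.camera("side"); 
cv2.imwrite("pics/s1.png",cv2.resize(c["pixels"][220:400,180:360,::-1],None,fx=3.3,fy=3.3,interpolation=2))
c=viewer.camera("top"); 
cv2.imwrite("pics/t1.png",cv2.resize(c["pixels"][150:300,100:280,::-1],None,fx=3.3,fy=3.3,interpolation=2))
E
```

```text
t 1.7 tcp [0.5205 0.2939 0.0965] jaw 1.8382 tilt [-0.003  -0.0118] F [-0.44  0.36 -0.29] w 0.0854 q [-0.53  0.61 -0.1   1.79  0.1   0.75  1.15]
to go [-0.0055  0.0106 -0.0785] 0.0131
```

View pics/s1.png

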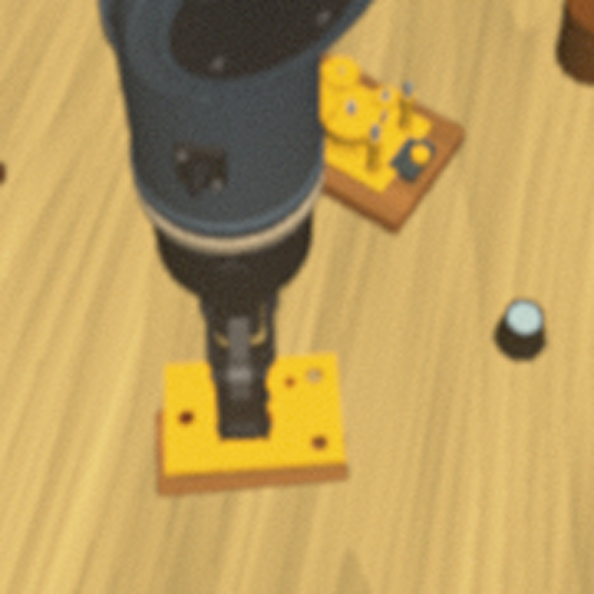

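View pics/t1.png

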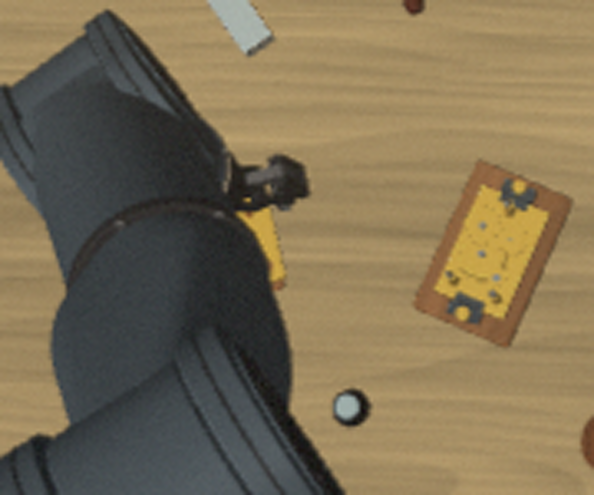

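The side view shows the open gripper over the plate's middle. The tool drifted 5-10 mm sideways on the fast descent, so I correct that slowly before going lower.

Call:
jog_arm:
  plan:
    - [[-0.002,0.004,-0.006,0.005],[-0.002,0.003,-0.006,0.005],[-0.001,0.002,-0.006,0.003],[0,0.001,0,0],[0,0,0,0]]

```text
time: 2.3
tcp_pos: [0.5167, 0.3068, 0.0811]
orientation: [-0.141, 0.99, -0.004, 0.001]
contact_force: [-0.6, -1.1, 0.1]
gripper_width: 0.0853
```

```bash
python3 - <<'E'
from h import *; from plant import ctrl,viewer
st(ctrl,[.515,.3045,.018,1.8513])
E
```

```text
t 2.3 tcp [0.5167 0.3068 0.0811] jaw 1.8534 tilt [ 0.003  -0.0075] F [-0.63 -1.14  0.07] w 0.0853 q [-0.55  0.63 -0.1   1.8   0.1   0.71  1.14]
to go [-0.0017 -0.0023 -0.0631] -0.0021
```

Call:
jog_arm:
  plan:
    - [[-0.001,-0.001,-0.012,-0.001],[-0.001,-0.001,-0.012,-0.001],[0,0,-0.012,0],[0,0,-0.012,0],[0,0,-0.008,0],[0,0,-0.003,0],[0,0,0,0]]

```text
time: 3.0
tcp_pos: [0.5139, 0.3036, 0.0156]
orientation: [-0.139, 0.99, -0.005, 0.0]
contact_force: [-0.0, 0.2, 0.3]
gripper_width: 0.0854
```

```bash
python3 - <<'E'
from h import *; from plant import ctrl,viewer
st(ctrl,[.515,.3045,.016,1.8513])
E
```

```text
t 3.0 tcp [0.5139 0.3036 0.0156] jaw 1.8505 tilt [ 0.0013 -0.009 ] F [-0.02  0.18  0.27] w 0.0854 q [-0.56  0.72 -0.09  1.86  0.12  0.57  1.12]
to go [0.0011 0.0009 0.0004] 0.0008
```

Call:
jog_arm:
  plan:
    - [[0.001,0.001,0,0],[0,0,0,0],[0,0,0,0],[0,0,0,0],[0,0,0,0],[0,0,0,0],[0,0,0,0],[0,0,0,0]]
  claw: 0
  force: 50

```text
time: 3.8
tcp_pos: [0.5156, 0.305, 0.017]
orientation: [-0.139, 0.99, -0.004, 0.001]
contact_force: [-0.3, -0.7, -1.7]
gripper_width: 0.0626
```

```bash
python3 - <<'E'
from h import *; from plant import ctrl,viewer
st(ctrl,[.515,.3045,.016,1.8513])
c=viewer.camera("side"); 
cv2.imwrite("pics/s2.png",cv2.resize(c["pixels"][280:400,190:320,::-1],None,fx=5,fy=5,interpolation=2))
E
```

```text
t 3.8 tcp [0.5156 0.305  0.017 ] jaw 1.8505 tilt [ 0.0028 -0.0081] F [-0.29 -0.65 -1.7 ] w 0.0626 q [-0.56  0.72 -0.09  1.85  0.12  0.58  1.12]
to go [-0.0006 -0.0005 -0.001 ] 0.0008
```

View pics/s2.png

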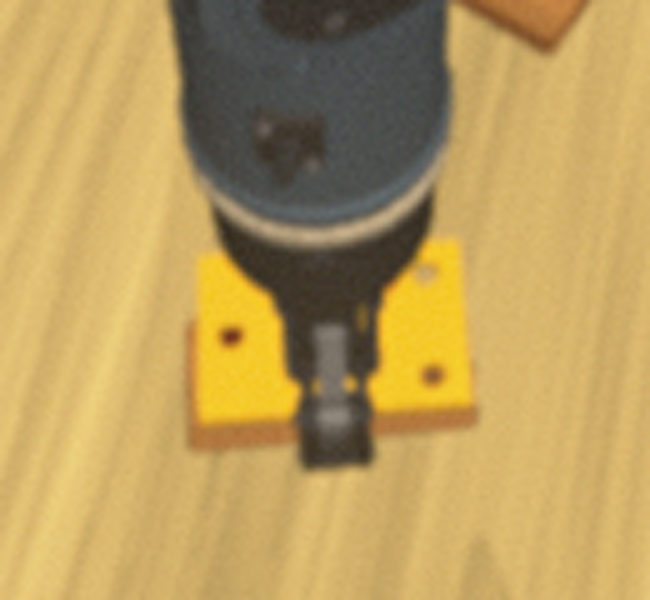

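The fingers hold the plate centred on its long edge: finger at crop x≈335, plate spanning 198..475. I lift gently.

Call:
jog_arm:
  plan:
    - [[0,0,0.006,0],[0,0,0.01,0],[0,0,0.015,0],[0,0,0.02,0],[0,0,0.02,0],[0,0,0.02,0],[0,0,0.01,0],[0,0,0,0],[0,0,0,0],[0,0,0,0]]

```text
time: 4.85
tcp_pos: [0.5148, 0.3045, 0.1256]
orientation: [-0.139, 0.99, -0.004, 0.001]
contact_force: [-0.2, -1.0, -2.5]
gripper_width: 0.063
```

```bash
python3 - <<'E'
from h import *; from plant import ctrl,viewer
st(ctrl,[.505,.086,.13,1.1895])
c=viewer.camera("side"); 
cv2.imwrite("pics/s3.png",cv2.resize(c["pixels"][260:400,180:330,::-1],None,fx=4,fy=4,interpolation=2))
E
```

```text
t 4.85 tcp [0.5148 0.3045 0.1256] jaw 1.8505 tilt [ 0.0034 -0.0078] F [-0.15 -0.97 -2.52] w 0.063 q [-0.55  0.57 -0.11  1.77  0.09  0.8   1.15]
to go [-0.0098 -0.2185  0.0044] -0.661
```

View pics/s3.png

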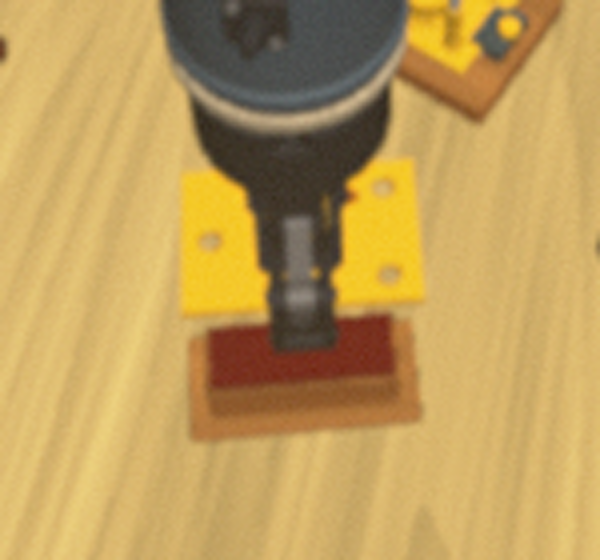

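The plate is held level, clear of the riser. I carry it over the movement at 0.126 m TCP height.

Call:
jog_arm:
  plan:
    - [[-0.001,-0.01,0.001,-0.03],[-0.001,-0.018,0.001,-0.055],[-0.001,-0.022,0,-0.068],[-0.001,-0.022,0,-0.068],[-0.001,-0.022,0,-0.068],[-0.001,-0.022,0,-0.068],[-0.001,-0.022,0,-0.068],[-0.001,-0.018,0,-0.055],[-0.001,-0.01,0,-0.03],[0,0,0,0]]

```text
time: 5.9
tcp_pos: [0.5025, 0.1202, 0.1253]
orientation: [0.14, 0.99, -0.006, -0.002]
contact_force: [0.6, -0.4, -2.5]
gripper_width: 0.0623
```

```bash
python3 - <<'E'
from h import *; from plant import ctrl,viewer
st(ctrl,[.505,.086,.13,1.1895])
E
```

```text
t 5.9 tcp [0.5025 0.1202 0.1253] jaw 1.29 tilt [-0.0061 -0.0105] F [ 0.6  -0.41 -2.47] w 0.0623 q [-0.36  0.48  0.04  1.98 -0.02  0.7   0.98]
to go [ 0.0025 -0.0342  0.0047] -0.1005
```

Call:
jog_arm:
  plan:
    - [[0.001,-0.008,0.001,-0.024],[0.001,-0.01,0.001,-0.03],[0,-0.008,0.001,-0.024],[0,-0.005,0,-0.014],[0,-0.002,0,-0.007],[0,0,0,0],[0,0,0,0]]

```text
time: 6.6
tcp_pos: [0.5053, 0.0875, 0.1285]
orientation: [0.19, 0.982, -0.004, -0.002]
contact_force: [0.3, 0.7, -2.7]
gripper_width: 0.0628
```

```bash
python3 - <<'E'
from h import *; from plant import ctrl,viewer; import pickle
st(ctrl,[.505,.086,.13,1.1895])
c=viewer.camera("side"); t=viewer.camera("top"); pickle.dump({"side":c,"top":t},open("c4.pkl","wb"))
cv2.imwrite("pics/s4.png",cv2.resize(c["pixels"][190:310,210:360,::-1],None,fx=5,fy=5,interpolation=2))
cv2.imwrite("pics/t4.png",cv2.resize(t["pixels"][170:290,180:330,::-1],None,fx=5,fy=5,interpolation=2))
E
```

```text
t 6.6 tcp [0.5053 0.0875 0.1285] jaw 1.1875 tilt [-0.0063 -0.0079] F [ 0.29  0.67 -2.72] w 0.0628 q [-0.32  0.47  0.07  1.99 -0.04  0.7   0.97]
to go [-0.0003 -0.0015  0.0015] 0.002
```

View pics/s4.png

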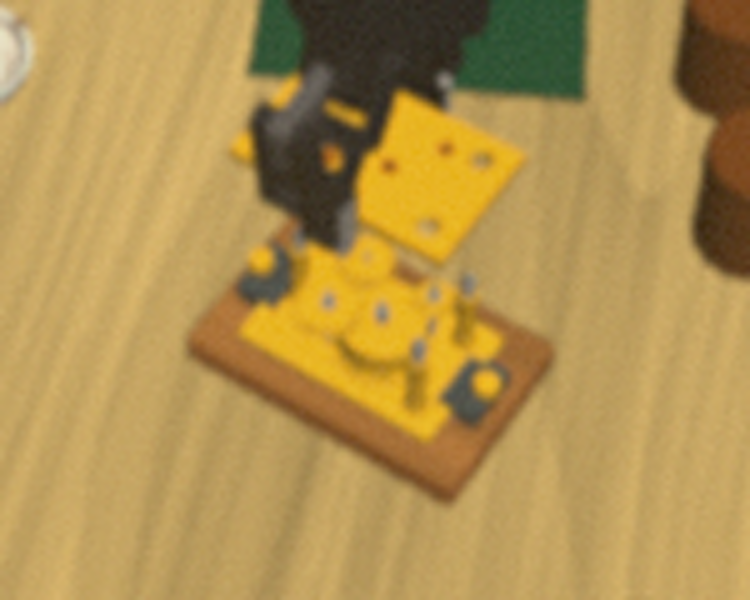

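View pics/t4.png

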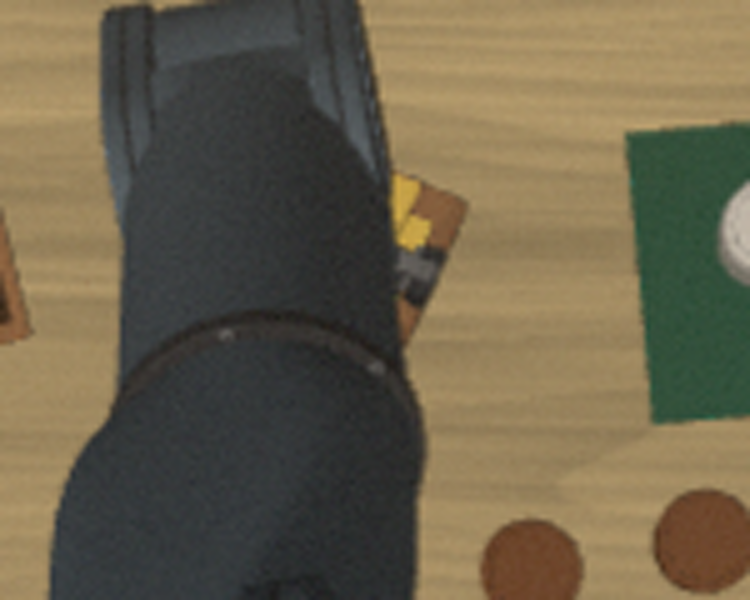

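Side crop: the plate's pair holes are at (483,160) and (430,227), and the matching spigot tips at (467,282) and (418,347). I compare their world positions.

```bash
python3 - <<'E'
import pickle; from h import *
d=pickle.load(open("c4.pkl","rb")); c=d["side"]
f=lambda u,v:[210+(u+.5)/5-.5,190+(v+.5)/5-.5]
zt=.1285+.022+.0025
H=ray(c,[f(483,160),f(430,227)],zt); S=ray(c,[f(467,282),f(418,347)],.0745)
print(H,S); print("H-S",H-S)
# predicted from seat estimate in side camera frame
def pts(x,y,a): return np.array([[x+X*np.cos(a)-Y*np.sin(a),y+X*np.sin(a)+Y*np.cos(a)] for X,Y in((38,0),(-36,20),(-36,-20)) for X,Y in [(X/1000,Y/1000)]])
print(pts(.5061,.0853,-.3822))
# spigot lone pixel guess
print(proj(c,np.c_[pts(.5061,.0853,-.3822),[.0745]*3]), f(467,282),f(418,347),f(298,238))
im=c["pixels"][225:300,235:325,::-1]; cv2.imwrite("pics/s5.png",cv2.resize(im,None,fx=8,fy=8,interpolation=2))
im=c["pixels"][200:250,275:325,::-1]; cv2.imwrite("pics/s6.png",cv2.resize(im,None,fx=12,fy=12,interpolation=2))
E
```

```text
[[0.4639502  0.08291659 0.153     ]
 [0.47860512 0.12010363 0.153     ]] [[0.46574026 0.08634003 0.0745    ]
 [0.48003627 0.12310507 0.0745    ]]
H-S [[-0.00179007 -0.00342344  0.0785    ]
 [-0.00143116 -0.00300145  0.0785    ]]
[[0.54135816 0.07112742]
 [0.48015678 0.11728358]
 [0.46523828 0.08016973]]
[[269.62183375 234.39738674]
 [293.65097168 256.70039814]
 [303.71836037 243.7243666 ]] [303.0, 246.0] [293.2, 259.0] [269.2, 237.2]
```

View pics/s5.png

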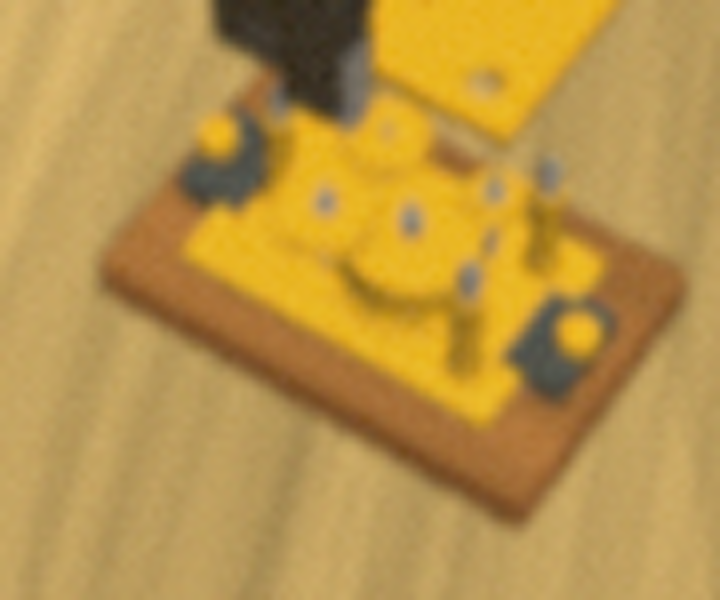

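View pics/s6.png

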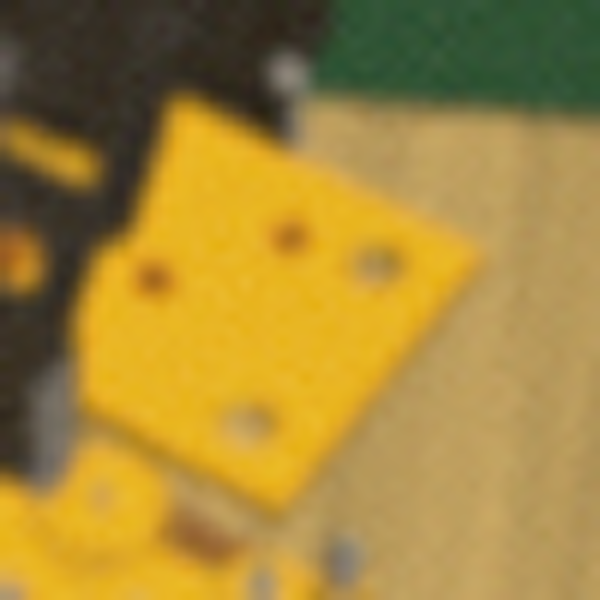

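Using the blob middles (z≈0.069), holes and spigots agree to about 1 mm in y, 2 mm in x, with matching yaw. I lower to about 8 mm above the spigot tips and look again with less parallax.

Call:
jog_arm:
  plan:
    - [[0,-0.001,-0.008,0.001],[0,0,-0.012,0],[0,0,-0.012,0],[0,0,-0.012,0],[0,0,-0.01,0],[0,0,-0.005,0],[0,0,0,0],[0,0,0,0]]

```text
time: 7.5
tcp_pos: [0.505, 0.0878, 0.0648]
orientation: [0.188, 0.982, -0.004, -0.002]
contact_force: [0.9, -0.9, -2.4]
gripper_width: 0.0625
```

```bash
python3 - <<'E'
from h import *; from plant import ctrl,viewer; import pickle
st(ctrl,[.505,.0863,.062,1.1885])
c=viewer.camera("side"); pickle.dump({"side":c},open("c5.pkl","wb"))
cv2.imwrite("pics/s7.png",cv2.resize(c["pixels"][210:300,240:335,::-1],None,fx=8,fy=6.6,interpolation=2))
E
```

```text
t 7.5 tcp [0.505  0.0878 0.0648] jaw 1.1923 tilt [-0.0065 -0.0074] F [ 0.9  -0.91 -2.41] w 0.0625 q [-0.31  0.57  0.06  2.05 -0.05  0.54  0.98]
to go [ 0.     -0.0015 -0.0028] -0.0038
```

View pics/s7.png

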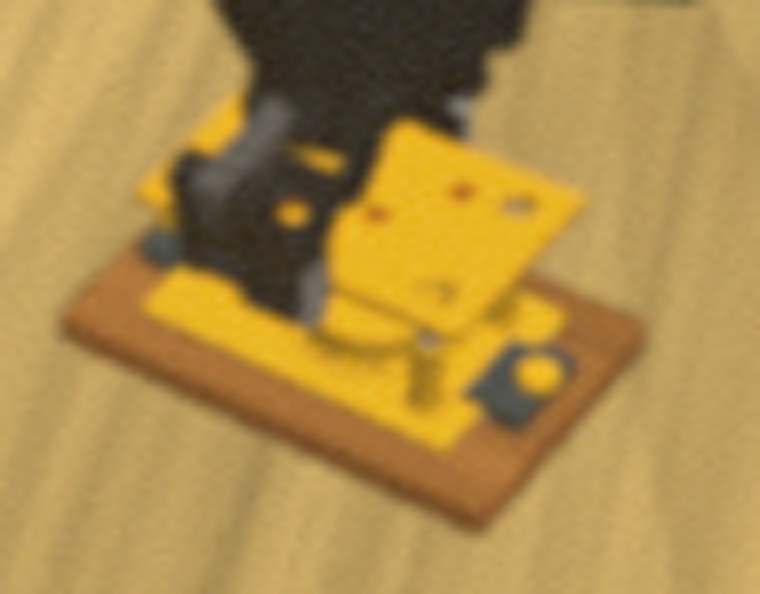

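```bash
python3 - <<'E'
import pickle; from h import *
d4=pickle.load(open("c4.pkl","rb"))["side"]; d0=pickle.load(open("c0.pkl","rb"))["side"]; d5=pickle.load(open("c5.pkl","rb"))["side"]
def cen(c,u,v,ru,rv,fn):
    im=c["pixels"].astype(float); v0,u0=int(round(v-rv)),int(round(u-ru)); p=im[v0:v0+2*rv+1,u0:u0+2*ru+1]
    w=fn(p); w=np.clip(w-np.percentile(w,50),0,None); w[w<.25*w.max()]=0
    yy,xx=np.mgrid[v0:v0+p.shape[0],u0:u0+p.shape[1]]
    return np.array([(w*xx).sum(),(w*yy).sum()])/w.sum()
br=lambda p:p[...,2]/p[...,0]
sp=[]
for c in(d0,d4):
    S=[cen(c,u,v,3,4,br) for u,v in((302.9,246),(293.2,259))]+[cen(c,269,237,3,4,br)]
    print(np.round(S,2)); sp.append(S)
    print(ray(c,S,.0685).round(4))
S=ray(d0,np.mean(sp,0),.0685)
for c,z,hs in((d4,.1525,((305.9,221.4),(295.5,235))),(d5,.0893,((304.6,240.5),(294.3,253.5)))):
    H=np.array([cen(c,u,v,3,3,br) for u,v in hs]); print(np.round(H,2)); W=ray(c,H,z)
    print(W.round(4),"H-S",(W-S[:2]).round(4))
a=np.array(S[:,:2]); m=(a[0]+a[1])/2; 
print("yaw from spigots",np.arctan2(*(a[2]-m)[::-1]), np.linalg.norm(a[2]-m),np.linalg.norm(a[0]-a[1]), "seat", m+(a[2]-m)*36/74)
E
```

```text
[[303.41 245.97]
 [293.43 259.44]
 [268.74 237.82]]
[[0.4653 0.0818 0.0685]
 [0.4799 0.1201 0.0685]
 [0.5422 0.0761 0.0685]]
[[303.44 245.99]
 [293.52 259.43]
 [269.26 237.13]]
[[0.4652 0.0818 0.0685]
 [0.4797 0.12   0.0685]
 [0.5415 0.0741 0.0685]]
[[305.73 221.81]
 [294.88 235.24]]
[[0.4648 0.0832 0.1525]
 [0.4799 0.1206 0.1525]] H-S [[-0.0005  0.0015  0.084 ]
 [ 0.0001  0.0006  0.084 ]]
[[304.11 241.11]
 [294.76 253.79]]
[[0.4645 0.0841 0.0893]
 [0.4779 0.1198 0.0893]] H-S [[-0.0008  0.0023  0.0208]
 [-0.0019 -0.0002  0.0208]]
yaw from spigots -0.3560413507505926 0.07398934459870649 0.040911432128198935 seat [0.50628388 0.08835685]
```

The residual is about 1 mm, so I nudge y by -1.2 mm and go down into the spigot tapers, watching the force.

Call:
jog_arm:
  plan:
    - [[0.0005,-0.0013,0,-0.003],[0,0,-0.003,0],[0,0,-0.004,0],[0,0,-0.003,0],[0,0,0,0],[0,0,0,0]]

```text
time: 8.15
tcp_pos: [0.5064, 0.0866, 0.0553]
orientation: [0.19, 0.982, -0.004, -0.001]
contact_force: [-0.4, -0.1, -2.4]
gripper_width: 0.0625
```

```bash
python3 - <<'E'
from h import *; from plant import ctrl,viewer; import pickle
st(ctrl,[.5053,.0866,.052,1.1885])
c=viewer.camera("side"); pickle.dump({"side":c},open("c6.pkl","wb"))
cv2.imwrite("pics/s8.png",cv2.resize(c["pixels"][210:300,240:335,::-1],None,fx=8,fy=6.6,interpolation=2))
E
```

```text
t 8.15 tcp [0.5064 0.0866 0.0553] jaw 1.1888 tilt [-0.0038 -0.0066] F [-0.37 -0.09 -2.44] w 0.0625 q [-0.3   0.58  0.06  2.05 -0.05  0.51  0.98]
to go [-0.0011  0.     -0.0033] -0.0003
```

View pics/s8.png

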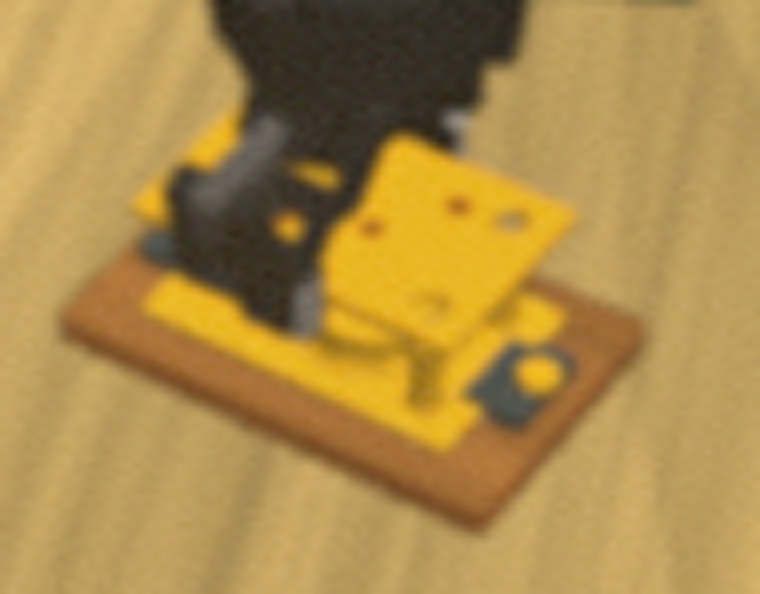

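Call:
jog_arm:
  plan:
    - [[-0.0005,0,-0.003,0],[0,0,-0.003,0],[0,0,-0.002,0],[0,0,0,0],[0,0,0,0]]

```text
time: 8.7
tcp_pos: [0.5059, 0.0866, 0.0466]
orientation: [0.19, 0.982, -0.004, -0.001]
contact_force: [0.1, -0.2, -2.2]
gripper_width: 0.0626
```

```bash
python3 - <<'E'
from h import *; from plant import ctrl,viewer; import pickle
st(ctrl,[.5058,.0866,.048,1.1885])
c=viewer.camera("side"); pickle.dump({"side":c},open("c6.pkl","wb"))
cv2.imwrite("pics/s9.png",cv2.resize(c["pixels"][210:300,240:335,::-1],None,fx=8,fy=6.6,interpolation=2))
E
```

```text
t 8.7 tcp [0.5059 0.0866 0.0466] jaw 1.1889 tilt [-0.0038 -0.0066] F [ 0.12 -0.2  -2.24] w 0.0626 q [-0.3   0.6   0.05  2.06 -0.05  0.49  0.98]
to go [-0.0001 -0.      0.0014] -0.0004
```

View pics/s9.png

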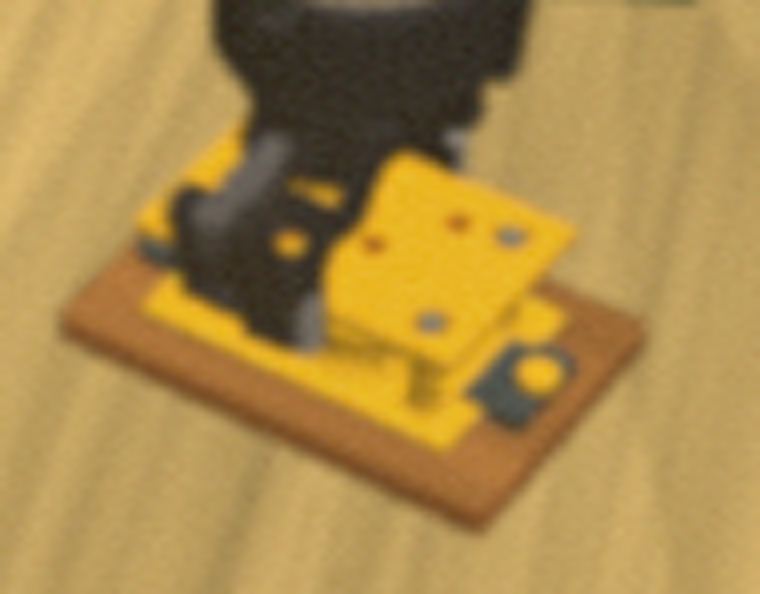

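Grey spigots now show in both pair holes at (511,237) and (431,322), and there is no side force. I lower the last 6-7 mm.

Call:
jog_arm:
  plan:
    - [[0,0,-0.002,0],[0,0,-0.002,0],[0,0,-0.001,0],[0,0,0,0]]

```text
time: 9.15
tcp_pos: [0.5061, 0.0867, 0.0414]
orientation: [0.19, 0.982, -0.004, -0.001]
contact_force: [-0.4, 0.2, -2.1]
gripper_width: 0.0625
```

```bash
python3 - <<'E'
from h import *; from plant import ctrl
st(ctrl,[.5058,.0866,.040,1.1885])
E
```

```text
t 9.15 tcp [0.5061 0.0867 0.0414] jaw 1.189 tilt [-0.0034 -0.0065] F [-0.39  0.17 -2.08] w 0.0625 q [-0.3   0.61  0.05  2.06 -0.05  0.48  0.98]
to go [-0.0003 -0.0001 -0.0014] -0.0005
```

Call:
jog_arm:
  plan:
    - [[0,0,-0.001,0],[0,0,-0.001,0],[0,0,0,0]]

```text
time: 9.45
tcp_pos: [0.5061, 0.0867, 0.0393]
orientation: [0.19, 0.982, -0.003, -0.001]
contact_force: [-0.9, -0.8, -1.5]
gripper_width: 0.0627
```

```bash
python3 - <<'E'
from h import *; from plant import ctrl
st(ctrl,[.5058,.0866,.040,1.1885])
E
```

```text
t 9.45 tcp [0.5061 0.0867 0.0393] jaw 1.1889 tilt [-0.0032 -0.0064] F [-0.95 -0.84 -1.52] w 0.0627 q [-0.3   0.61  0.05  2.06 -0.05  0.47  0.98]
to go [-0.0003 -0.0001  0.0007] -0.0004
```

Call:
jog_arm:
  plan:
    - [[0,0,-0.001,0],[0,0,0,0]]

```text
time: 9.65
tcp_pos: [0.5062, 0.0867, 0.0392]
orientation: [0.19, 0.982, -0.003, -0.001]
contact_force: [-1.7, -0.3, 0.5]
gripper_width: 0.0627
```

```bash
python3 - <<'E'
from h import *; from plant import ctrl
st(ctrl,[.5058,.0866,.040,1.1885])
E
```

```text
t 9.65 tcp [0.5062 0.0867 0.0392] jaw 1.1888 tilt [-0.0028 -0.0063] F [-1.71 -0.33  0.47] w 0.0627 q [-0.3   0.61  0.05  2.06 -0.05  0.47  0.98]
to go [-0.0004 -0.0001  0.0008] -0.0003
```

The contact force has risen by about 2.6 N and the motion stopped at the expected height. One more small press, then I release.

Call:
jog_arm:
  plan:
    - [[0,0,-0.001,0],[0,0,-0.001,0],[0,0,0,0]]

```text
time: 9.95
tcp_pos: [0.5062, 0.0867, 0.0392]
orientation: [0.19, 0.982, -0.003, -0.0]
contact_force: [-0.5, 0.2, -0.1]
gripper_width: 0.0627
```

Call:
jog_arm:
  plan:
    - [[0,0,0,0],[0,0,0,0],[0,0,0,0],[0,0,0,0],[0,0,0,0],[0,0,0,0]]
  claw: 1

```text
time: 10.55
tcp_pos: [0.507, 0.0868, 0.0392]
orientation: [0.19, 0.982, -0.003, 0.001]
contact_force: [-0.3, 0.4, -0.7]
gripper_width: 0.0854
```

```bash
python3 - <<'E'
from h import *; from plant import ctrl,viewer; import pickle
st(ctrl,[.5058,.0866,.040,1.1885])
c=viewer.camera("side"); pickle.dump({"side":c},open("c7.pkl","wb"))
cv2.imwrite("pics/s10.png",cv2.resize(c["pixels"][210:300,240:335,::-1],None,fx=8,fy=6.6,interpolation=2))
E
```

```text
t 10.55 tcp [0.507  0.0868 0.0392] jaw 1.1887 tilt [-0.     -0.0055] F [-0.27  0.4  -0.65] w 0.0854 q [-0.3   0.61  0.05  2.06 -0.05  0.47  0.98]
to go [-0.0012 -0.0002  0.0008] -0.0002
```

View pics/s10.png

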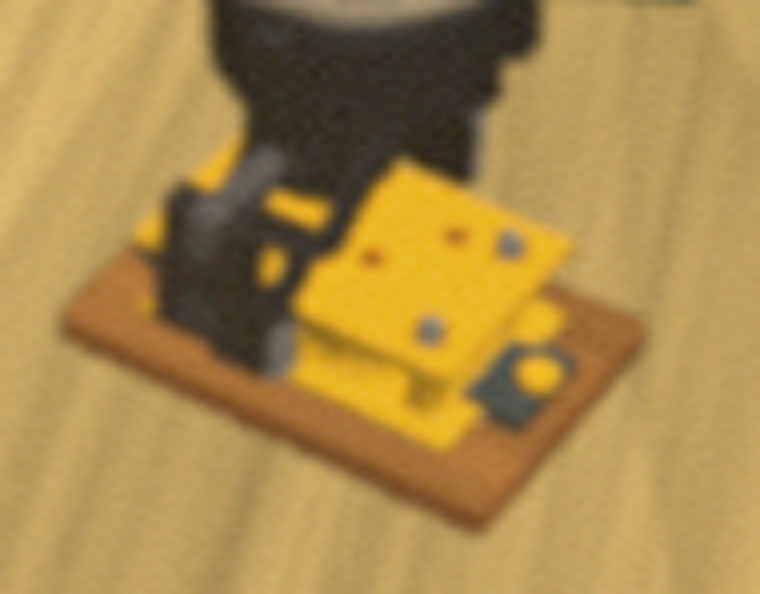

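The plate sits with spigots standing through the holes and the fingers are open. I raise straight up and look.

Call:
jog_arm:
  plan:
    - [[0,0,0.006,0],[0,0,0.012,0],[0,0,0.015,0],[0,0,0.02,0],[0,0,0.02,0],[0,0,0.02,0],[0,0,0.02,0],[0,-0.01,0.02,0],[0,-0.02,0.02,0],[0,-0.02,0.01,0]]

```text
time: 11.6
tcp_pos: [0.5053, 0.0381, 0.2159]
orientation: [0.187, 0.982, -0.002, 0.001]
contact_force: [0.2, 1.0, -0.9]
gripper_width: 0.0852
```

Call:
jog_arm:
  plan:
    - [[0,-0.03,0,0],[0,-0.03,0,0],[0,-0.03,0,0],[0,-0.02,0,0],[0,-0.01,0,0],[0,0,0,0]]

```text
time: 12.2
tcp_pos: [0.5048, -0.0888, 0.2249]
orientation: [0.189, 0.982, -0.001, 0.006]
contact_force: [-0.2, 0.9, 0.2]
gripper_width: 0.0849
```

```bash
python3 - <<'E'
from h import *; from plant import ctrl,viewer; import pickle
st(ctrl)
c=viewer.camera("side"); t=viewer.camera("top"); pickle.dump({"side":c,"top":t},open("c8.pkl","wb"))
cv2.imwrite("pics/s11.png",cv2.resize(c["pixels"][210:300,240:335,::-1],None,fx=8,fy=6.6,interpolation=2))
cv2.imwrite("pics/t11.png",t["pixels"][...,::-1])
E
```

```text
t 12.2 tcp [ 0.5048 -0.0888  0.2249] jaw 1.1909 tilt [ 0.012  -0.0036] F [-0.22  0.94  0.15] w 0.0849 q [-0.01  0.34  0.12  1.88 -0.05  0.91  1.33]
```

View pics/s11.png

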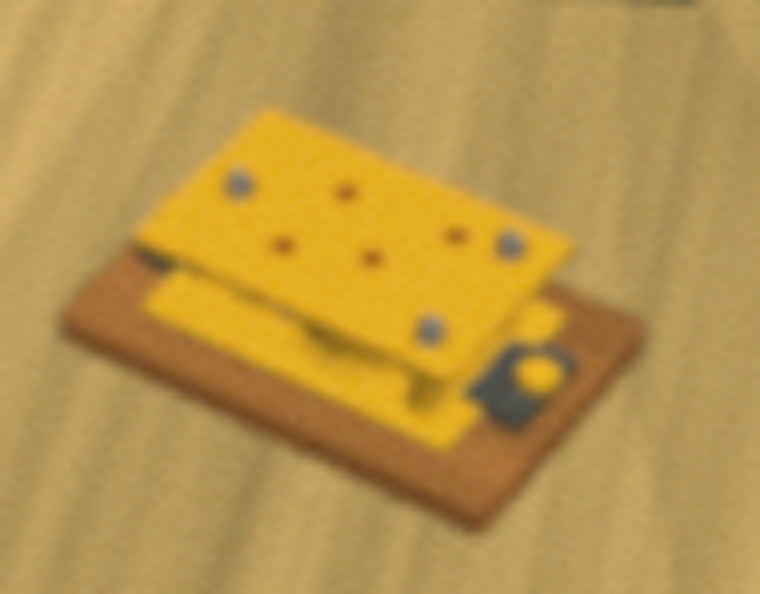

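View pics/t11.png

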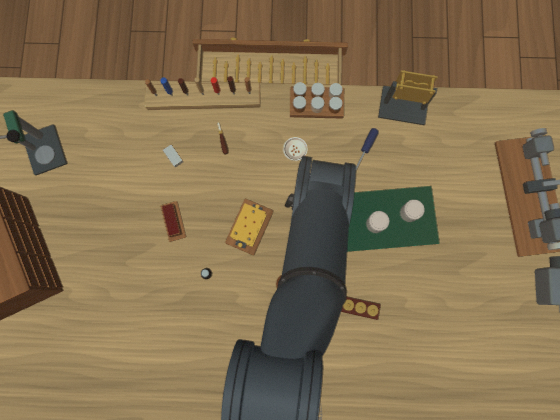

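All three spigots stand through the plate at (240,184), (511,244) and (431,329). Next I check that it is flush with a silhouette fit and locate the tins.

```bash
python3 - <<'E'
import pickle; from h import *; from fit1 import comp,hullmask
d=pickle.load(open("c8.pkl","rb")); c=d["side"]
im=cv2.GaussianBlur(c["pixels"].astype(np.float32),(3,3),.5); R,G,B=im.transpose(2,0,1); S=1-B/np.maximum(R,1)
mp=hullmask(comp((R>193)&(S>.66),(280,238)))
cv2.imwrite("pics/m8.png",cv2.resize((mp*255)[210:300,240:335],None,fx=5,fy=5))
for z in(.060,.062,.064,.066): print(z,fit(c,mp,lambda p:box(.1,.064,z,z+.005,p),[.506,.086,-.38],[.004,.004,.03]))
# depth plane of plate top
v,u=np.nonzero(cv2.erode(mp,np.ones((3,3)))); z=c["depth"][v,u]; P=np.stack([(u-c["cx"])/c["fx"]*z,(v-c["cy"])/c["fy"]*z,z],-1); W=(P-np.array(c["t"]))@np.array(c["R"])
W=W[(z>0)]; W=W[np.abs(W[:,2]-np.median(W[:,2]))<.01]; k=np.linalg.lstsq(np.c_[W[:,:2]-W[:,:2].mean(0),np.ones(len(W))],W[:,2],rcond=None)[0]; print("plate top plane slope,z",k,len(W))
d=pickle.load(open("c0.pkl","rb"))
for n,seeds in(("top",((334,216),(378,222),(413,211))),("side",((290,170),(303,140),(297,117)))):
    c=d[n]; im=c["pixels"].astype(np.float32); R,G,B=im.transpose(2,0,1)
    m=(R>95)&(B/R>.75)
    for s,p0 in zip(seeds,((.532,-.15),(.518,-.27),(.55,-.367))):
        mm=hullmask(comp(m,s)); print(n,s,fit(c,mm,lambda p:cyl(.028,.003,.067,p),p0,[.01,.01]))
E
```

```text
0.06 (array([ 0.50667276,  0.08855237, -0.40546277]), np.float64(415.38043212890625), np.float32(1592.0))
0.062 (array([ 0.50632215,  0.08995639, -0.41105072]), np.float64(412.29412841796875), np.float32(1592.0))
0.064 (array([ 0.5061495 ,  0.09172836, -0.40546604]), np.float64(409.7607727050781), np.float32(1592.0))
0.066 (array([ 0.50578514,  0.09307429, -0.39717228]), np.float64(406.89410400390625), np.float32(1592.0))
plate top plane slope,z [ 0.00068577 -0.00141956  0.06450467] 1077
top (334, 216) (array([ 0.53656297, -0.15150455]), np.float64(41.07450866699219), np.float32(353.0))
top (378, 222) (array([ 0.5239748 , -0.27391693]), np.float64(48.443138122558594), np.float32(370.0))
top (413, 211) (array([ 0.55829047, -0.37103853]), np.float64(64.01568603515625), np.float32(379.0))
side (290, 170) (array([ 0.53816081, -0.15103047]), np.float64(55.843135833740234), np.float32(619.0))
side (303, 140) (array([ 0.52647268, -0.27726501]), np.float64(453.8823547363281), np.float32(957.0))
side (297, 117) (array([ 0.55670645, -0.36376268]), np.float64(508.7137451171875), np.float32(957.0))[ WARN:0@1.074] global loadsave.cpp:1063 imwrite_ Unsupported depth image for selected encoder is fallbacked to CV_8U.
```

The depth plane shows the plate level to 0.002. Its top reads 0.0645, and with the same -2.4 mm depth bias seen while it was on the riser that means flush. The hull fit there merged with the front plate below, so I discard it.

Candidates on the mat in the top view are the pale tins at (334,216), (378,222) and (413,211), at about (0.537,-0.151), (0.525,-0.274) and (0.559,-0.371), with tops at about 0.065. The brown pair at (286,284) and (321,278) is off the mat and the wrong colour. I confirm this in a crop while moving to the first tin.

```bash
python3 - <<'E'
import pickle; from h import *
c=pickle.load(open("c0.pkl","rb"))["top"]
cv2.imwrite("pics/tins.png",cv2.resize(c["pixels"][150:300,270:450,::-1],None,fx=4,fy=4,interpolation=2))
E
```

```text
(no output)
```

View pics/tins.png

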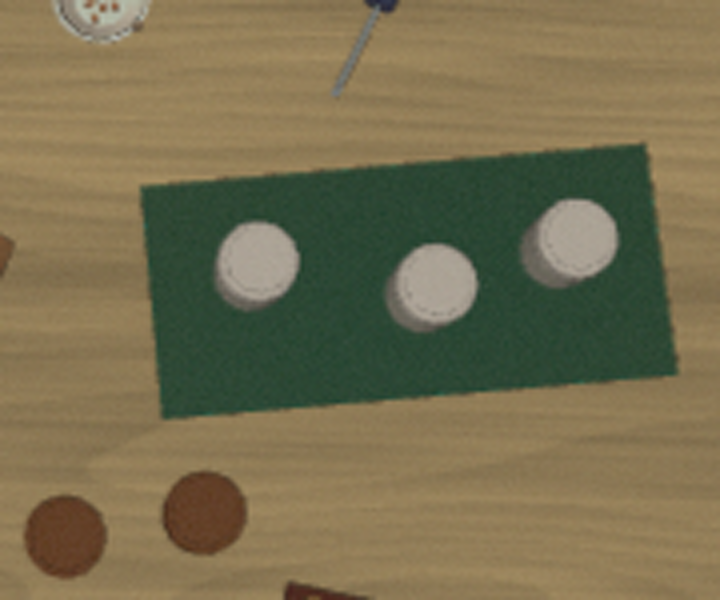

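Call:
jog_arm:
  plan:
    - [[0.004,-0.008,-0.002,-0.1],[0.004,-0.008,-0.006,-0.12],[0.004,-0.008,-0.01,-0.12],[0.004,-0.008,-0.01,-0.12],[0.004,-0.008,-0.01,-0.12],[0.004,-0.008,-0.01,-0.12],[0.004,-0.008,-0.01,-0.12],[0.003,-0.005,-0.005,-0.1],[0,0,0,-0.04],[0,0,0,0]]

```text
time: 13.3
tcp_pos: [0.54, -0.1304, 0.1589]
orientation: [0.626, 0.78, -0.0, 0.004]
contact_force: [-0.3, 1.0, -0.2]
gripper_width: 0.0856
```

```bash
python3 - <<'E'
from h import *; from plant import ctrl
st(ctrl,[.5374,-.1513,.018,.2])
E
```

```text
t 13.3 tcp [ 0.54   -0.1304  0.1589] jaw 0.2179 tilt [ 0.0059 -0.0055] F [-0.3   1.02 -0.24] w 0.0856 q [-0.09  0.5   0.36  1.87 -0.23  0.81  0.61]
to go [-0.0026 -0.0209 -0.1409] -0.0179
```

The crop confirms three pale tins at (257,262), (435,287) and (577,240), with the brown ones off the mat. I descend over the first.

Call:
jog_arm:
  plan:
    - [[-0.001,-0.008,0,-0.008],[-0.001,-0.008,-0.005,-0.006],[0,-0.004,-0.015,0],[0,0,-0.02,0],[0,0,-0.02,0],[0,0,-0.015,0],[0,0,-0.005,0],[0,0,0,0]]

```text
time: 14.1
tcp_pos: [0.5383, -0.1523, 0.0766]
orientation: [0.629, 0.778, 0.001, 0.005]
contact_force: [-0.1, 0.6, 0.4]
gripper_width: 0.0857
```

```bash
python3 - <<'E'
from h import *; from plant import ctrl,viewer
st(ctrl,[.5374,-.1513,.018,.2])
c=viewer.camera("side")
cv2.imwrite("pics/s12.png",cv2.resize(c["pixels"][100:220,220:360,::-1],None,fx=5,fy=5,interpolation=2))
E
```

```text
t 14.1 tcp [ 0.5383 -0.1523  0.0766] jaw 0.2109 tilt [ 0.0093 -0.0051] F [-0.05  0.6   0.39] w 0.0857 q [-0.01  0.61  0.3   1.94 -0.29  0.62  0.69]
to go [-0.0009  0.001  -0.0586] -0.0109
```

View pics/s12.png

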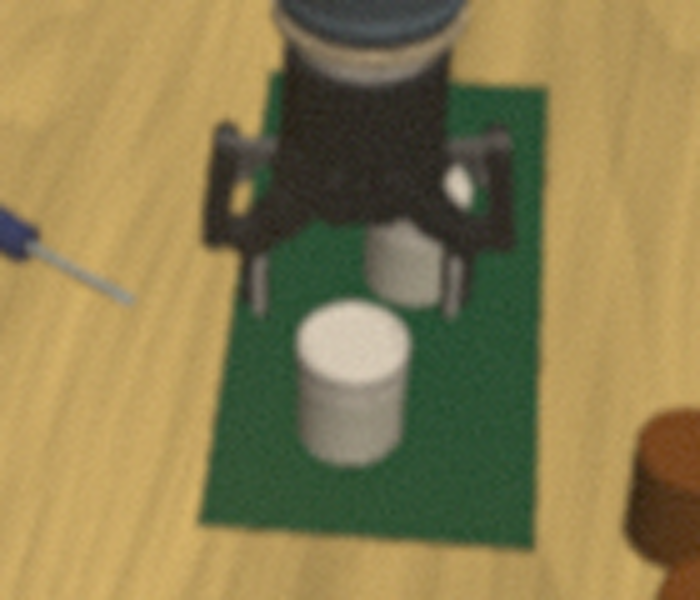

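The open fingers straddle the tin: pads at crop x 260 and 452, tin at 298..410, so they are centred. I go down and grip.

Call:
jog_arm:
  plan:
    - [[-0.001,0.001,-0.01,0],[0,0,-0.014,0],[0,0,-0.014,0],[0,0,-0.01,0],[0,0,-0.006,0],[0,0,0,0]]

```text
time: 14.75
tcp_pos: [0.5395, -0.1517, 0.0228]
orientation: [0.628, 0.778, 0.003, 0.008]
contact_force: [-0.6, 0.2, 0.6]
gripper_width: 0.0851
```

Call:
jog_arm:
  plan:
    - [[0,0,0,0],[0,0,0,0],[0,0,0,0],[0,0,0,0],[0,0,0,0],[0,0,0,0],[0,0,0,0],[0,0,0,0]]
  claw: 0
  force: 50

```text
time: 15.55
tcp_pos: [0.5392, -0.1516, 0.0238]
orientation: [0.628, 0.778, 0.003, 0.008]
contact_force: [-0.7, -0.2, -2.5]
gripper_width: 0.0549
```

```bash
python3 - <<'E'
from h import *; from plant import ctrl,viewer
st(ctrl,[.5374,-.1513,.018,.2])
E
```

```text
t 15.55 tcp [ 0.5392 -0.1516  0.0238] jaw 0.2121 tilt [ 0.0161 -0.0062] F [-0.69 -0.21 -2.47] w 0.0549 q [ 0.03  0.69  0.25  1.98 -0.33  0.5   0.73]
to go [-0.0018  0.0003 -0.0058] -0.0121
```

Call:
jog_arm:
  plan:
    - [[0,0,0.006,0],[0,0,0.01,0],[0,0,0.01,0],[0,0,0.01,0],[0,0,0.004,0],[0,0,0,0],[0,0,0,0],[0,0,0,0],[0,0,0,0],[0,0,0,0]]

```text
time: 16.55
tcp_pos: [0.539, -0.1513, 0.0677]
orientation: [0.628, 0.778, 0.003, 0.008]
contact_force: [-1.0, 0.3, -5.5]
gripper_width: 0.0549
```

```bash
python3 - <<'E'
from h import *; from plant import ctrl,viewer
s=st(ctrl); c=viewer.camera("side"); s2=st(ctrl)
cv2.imwrite("pics/s13.png",cv2.resize(c["pixels"][100:220,220:360,::-1],None,fx=4,fy=4,interpolation=2))
E
```

```text
t 16.55 tcp [ 0.539  -0.1513  0.0677] jaw 0.2123 tilt [ 0.0164 -0.0059] F [-1.04  0.28 -5.54] w 0.0549 q [-0.    0.62  0.29  1.95 -0.3   0.59  0.7 ]
t 16.6 tcp [ 0.539  -0.1513  0.0677] jaw 0.2123 tilt [ 0.0164 -0.0059] F [ 0.23  0.05 -4.81] w 0.0549 q [-0.    0.62  0.29  1.95 -0.3   0.59  0.7 ]
```

View pics/s13.png

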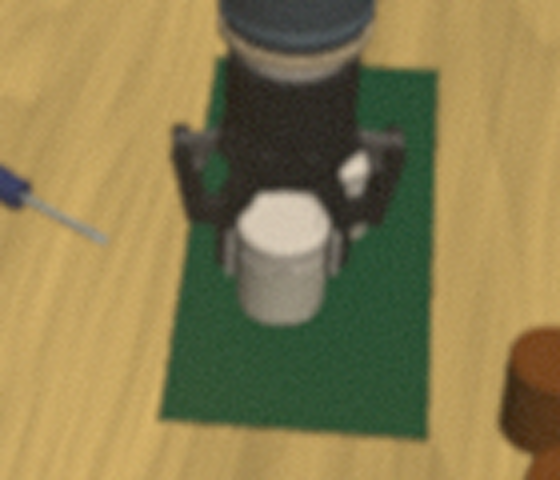

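The tin hangs free and pulls about 5 N (readings -5.5 and -4.8, against roughly 0 empty). That fits the 0.48-0.52 kg bob, since the others would be at most 2.75 N. I raise it and average more readings.

Call:
jog_arm:
  plan:
    - [[0,0,0.008,0],[0,0,0.015,0],[0,0,0.02,0],[0,0,0.02,0],[0,0,0.02,0],[0,0,0.02,0],[0,0,0.015,0],[0,0,0.008,0],[0,0,0,0],[0,0,0,0]]

```text
time: 17.6
tcp_pos: [0.5365, -0.1514, 0.2006]
orientation: [0.629, 0.778, 0.002, 0.007]
contact_force: [-0.6, 1.1, -4.4]
gripper_width: 0.0551
```

Call:
jog_arm:
  plan:
    - [[0,0,0,0],[0,0,0,0],[0,0,0,0],[0,0,0,0],[0,0,0,0]]

```text
time: 18.1
tcp_pos: [0.535, -0.1511, 0.1978]
orientation: [0.629, 0.777, 0.001, 0.005]
contact_force: [-1.0, -0.4, -4.9]
gripper_width: 0.0548
```

```bash
python3 - <<'E'
from h import *; from plant import ctrl,viewer; import pickle
st(ctrl); f=[]
for i in range(8):
    c=viewer.camera("side"); f.append(ctrl.observe()["contact_force"][2])
print(np.round(f,2),np.mean(f))
t=viewer.camera("top"); pickle.dump({"side":c,"top":t},open("c9.pkl","wb"))
s=st(ctrl); print(np.abs(s["dq"]).max())
cv2.imwrite("pics/s14.png",c["pixels"][...,::-1]); cv2.imwrite("pics/t14.png",t["pixels"][...,::-1])
E
```

```text
t 18.1 tcp [ 0.535  -0.1511  0.1978] jaw 0.2105 tilt [ 0.0085 -0.0049] F [-1.04 -0.42 -4.94] w 0.0548 q [-0.07  0.45  0.39  1.82 -0.21  0.9   0.62]
[-5.34 -4.74 -5.43 -5.1  -4.05 -5.17 -4.75 -5.12] -4.96350451346253
t 18.55 tcp [ 0.5352 -0.1511  0.1981] jaw 0.2105 tilt [ 0.0091 -0.0049] F [-0.2   0.31 -4.32] w 0.0549 q [-0.07  0.45  0.39  1.82 -0.21  0.9   0.62]
0.002795501856037839
```

View pics/s14.png

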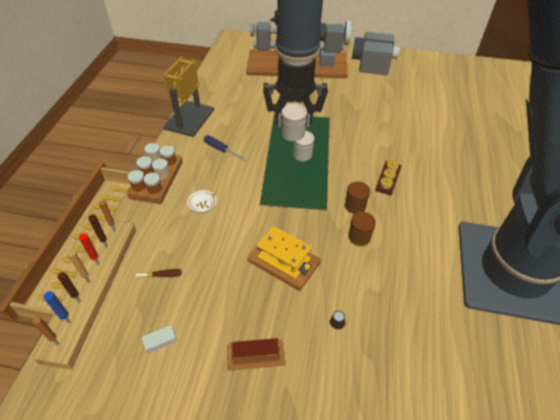

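View pics/t14.png

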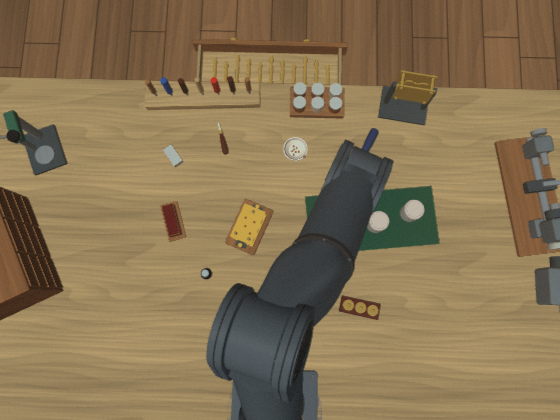

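The mean pull is 4.96 N (0.506 kg), so this is the bob tin. It hangs upright with its underside at about 0.177 m, the other two tins stand on the mat, and the plate and bystanders are unchanged. I hand in.

```bash
python3 - <<'E'
from plant import ctrl
print(ctrl.hand_in())
E
```

```text
the job is handed in; nothing more can be done
None
```

The backplate is seated on the three pillars and released, and the robot is holding the heaviest tin upright about 0.177 m above the bench. I handed the job in at about 18.6 s; no verdict is reported.

- **Backplate:** I lowered it slowly until the contact force rose at the expected shoulder height. After release, all three spigots stand through their holes. The depth image shows it level to about 0.002 rad. Its top reads 2.5 mm below nominal, the same offset the camera showed while the plate was on the riser.
- **Tin:** I hefted only the tin nearest the movement. Over eight readings it pulled a mean of 4.96 N (about 0.51 kg), where a non-bob tin weighs at most 2.75 N, so I left the other two untouched on the mat.
- **Bystanders:** they look unmoved in the final pictures, and the brown look-alikes were left alone.
- **Checks that failed or disagreed:**
  - The outline fit of the seated plate in the side view was unusable because it merged with the front plate below, so I relied on the depth and spigot checks.
  - The tool drifted 5 to 10 mm sideways on the first fast descent, and I corrected it before gripping.

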